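# Find the rocking pan lid and seat it

### The arm

A 6-joint arm with a two-finger parallel gripper is mounted at the origin on a cart in front of the work surface, level with it; the furniture and walls round the work are solid. World frame = base frame: x ahead of the robot, y to its left, z up, the work surface at z = 0. Lengths are in m, angles in rad, forces in N, time in s.
With the tool pointing down it reaches from about 0.4 to 0.825 m from the base axis. Payload 7 kg.
Tool frame: the origin (TCP) lies at the very end of the fingers, on their centre line; the grasp point (between the pads) lies 19 mm behind it (arm.grip_point_offset is the distance from the TCP to the grasp point, in m); z points along the fingers, y is the line along which they close (so a half turn about z gives the same grasp; the last joint's range is limited). The gripper opens to 88 mm and grips with 3 to 60 N. Pads are 19 mm wide; open, the fingers measure 130 mm over their backs; the gripper's body (78 mm by 193 mm) begins 47 mm behind the grasp point.
Start: joints at [-0.908, 0.359, 0.012, 0, -1.224, -0.288], TCP at [0.247, -0.628, 0.227] pointing down, gripper open.
Joint ranges: [-3.07, 3.07], [-1.43, 2.12], [-1.02, 1.25], [-3.03, 1.67], [-3.05, -0], [-3.03, 3.03]. Speed limits (rad/s): [2.39, 2.39, 3.01, 3.14, 3.14, 3.14].

### API

Orientations are given as [roll, pitch, yaw] about the fixed x, y, z axes, in that order (R = Rz(yaw) Ry(pitch) Rx(roll)).
In Python, from station import arm, cams gives the robot as it stands.
- The arm moves only by the shell command python3 -m handwheel 'ROWS' [FORCE]. ROWS is JSON, a list that holds one entry, the list of rows, each a list of 7 numbers: the shift along the tool's x, y, z normalised to -1 to 1, where 1 is 0.08 m, then the turn, a rotation vector about the tool's x, y, z normalised to -1 to 1, where 1 is 0.5 rad, then the closure in counts, from 0 (fully open) to 255 (shut). In form: [[[x, y, z, wx, wy, wz, hand], ...]]. A call has 1 to 5 rows; each row is the pose to reach, as a shift and turn from the pose commanded when the call began, along the tool's axes at that moment; what a row does not reach only later rows make up. A row lasts 1/8 s, in which the tool goes at most 62.5 mm and 10.7 degrees, less where a joint would pass 70% of its speed; a pose out of reach is approached as far as the arm can. A call with a number of a shift or a turn outside -1 to 1 is refused whole. A call with a gripper value outside its range is refused whole. The fingers move at their own pace and stop on an object; FORCE is the grip in N (left out, the last holds). Time passes only in rows, so rows that repeat a pose let the fingers close. It gives the time, the measured TCP pose, the force, the opening and the grip force at its end, in the units of the state.
- arm.get_state(): the state, without advancing time (a new reading comes with each control period).
- cams.grab_frame(name): name is "scene" or "top" or "wrist"; returns the picture (420x560x3 uint8, blue, green, red); there is no depth.
- cams.camera_info(name): a dict with "camera_matrix" (3x3 intrinsics, pixels), "dist_coeffs" ([k1, k2, p1, p2, k3] as OpenCV has them; the pictures are not rectified), "R" (3x3) and "t" (3): a world point X has camera coordinates R X + t; the wrist camera has in their place "hand_eye" (4x4, takes a point from camera to tool coordinates, whose origin is the TCP and whose axes are the flange's). Camera axes: x right, y down, z forward; pixel columns grow to the right and rows downward; lengths in m; the calibration is good to about 2 mm. A picture is of the moment at which its call begins: read the wrist's pose just before it. camera_info takes no time and is no camera call.
- arm.job_done(): hands the job in; it is judged then, once.
The state is a dict: "t": time; "q": joint angles; "qd": joint speeds; "joint_efforts": joint torques, N m; "eef_pos": TCP position; "ee_rot": TCP orientation; "force": force on the tool from outside, world axes, zero at the start; "moment": the same for the moment, N m; "width": finger opening in m; "gripper_force": force on a finger pad.
Only numpy, scipy, OpenCV 4.12 (cv2) and the standard library are available. Lean on these libraries where they do the work, as an engineer would, in place of code of your own. Each camera call takes 0.05 s, during which the arm holds its last target. There are 200 camera calls.

### The job

Three filled pans stand in a row on the tray, each with a lid, and one of the lids is not seated and rocks. Work along the row from left to right and press down on each lid with the fingertips to feel whether it is home, and push the one that rocks across with the fingertips until its lip drops into the pan and it lies flat, so that in the end all three lids are fully seated. Do not lift any lid off its pan, and leave the tape, pen, cup and shaker beside the tray where they are.

Things in the scene. Friction and masses are not known exactly. Their poses are not given: they have to be found in the camera images.
- tray: Long shallow aluminium tray, 218 x 605 x 15 mm, lying on the worktop with its long side across the robot's front; it does not move. Origin: centre of its underside; x points away from the robot, y to the left along the row of pans, z up. The three pans stand on its 3 mm floor, one left, one middle, one right, about 200 mm apart.
- pan_1_mouth (a point): Centre of the mouth of steel food pan 1, level with the top of its flange, 103 mm above the worktop. The pan is 185 mm along its x (away from the robot) by 172 mm along its y, 100 mm high, and stands firm. The mouth is 162 x 150 mm; the flange round it is 11 mm wide. Which pan stands left, middle or right varies.
- pan_2_mouth (a point): Centre of the mouth of steel food pan 2, level with the top of its flange, 103 mm above the worktop. The pan is 185 mm along its x (away from the robot) by 172 mm along its y, 100 mm high, and stands firm. The mouth is 162 x 150 mm; the flange round it is 11 mm wide. Which pan stands left, middle or right varies.
- pan_3_mouth (a point): Centre of the mouth of steel food pan 3, level with the top of its flange, 103 mm above the worktop. The pan is 185 mm along its x (away from the robot) by 172 mm along its y, 100 mm high, and stands firm. The mouth is 162 x 150 mm; the flange round it is 11 mm wide. Which pan stands left, middle or right varies.
- lid_1_centre (a point): Middle of the underside of the plate of dark blue plastic lid 1, on pan 1; z is the lid's upward normal. Plate 192 mm along x, 179 mm along y, 4 mm thick; on its middle a round knob, 36 mm across, 21 mm high. Below, a lip 151 x 139 mm with cut corners reaches 7 mm down and fits the pan's mouth with 5 mm play all round. Seated: level with the pan's mouth point.
- lid_2_centre (a point): Middle of the underside of the plate of dark blue plastic lid 2, on pan 2; z is the lid's upward normal. Plate 192 mm along x, 179 mm along y, 4 mm thick; on its middle a round knob, 36 mm across, 21 mm high. Below, a lip 151 x 139 mm with cut corners reaches 7 mm down and fits the pan's mouth with 5 mm play all round. Seated: level with the pan's mouth point.
- lid_3_centre (a point): Middle of the underside of the plate of dark blue plastic lid 3, on pan 3; z is the lid's upward normal. Plate 192 mm along x, 179 mm along y, 4 mm thick; on its middle a round knob, 36 mm across, 21 mm high. Below, a lip 151 x 139 mm with cut corners reaches 7 mm down and fits the pan's mouth with 5 mm play all round. Seated: level with the pan's mouth point.
- lid_1: Lid 1 as a body, same origin; loose, about 0.26 kg. Seated, it does not give when pressed. The unseated one lies 8 to 11 mm off both in +x and in +y of its pan, its lip riding on the flange on those sides: its middle stands 5 to 7 mm high and it rocks about a diagonal at a light press on its high corner. Pushed by knob or edge (a few newtons) to the pan's middle, it drops home.
- lid_2: Lid 2 as a body, same origin; loose, about 0.26 kg. Seated, it does not give when pressed. The unseated one lies 8 to 11 mm off both in +x and in +y of its pan, its lip riding on the flange on those sides: its middle stands 5 to 7 mm high and it rocks about a diagonal at a light press on its high corner. Pushed by knob or edge (a few newtons) to the pan's middle, it drops home.
- lid_3: Lid 3 as a body, same origin; loose, about 0.26 kg. Seated, it does not give when pressed. The unseated one lies 8 to 11 mm off both in +x and in +y of its pan, its lip riding on the flange on those sides: its middle stands 5 to 7 mm high and it rocks about a diagonal at a light press on its high corner. Pushed by knob or edge (a few newtons) to the pan's middle, it drops home.
- date_tape: Roll of cream masking tape lying flat on the worktop to the right of the tray, 103 mm across, 25 mm high; origin at the centre of its underside. A bystander.
- marker: White marker pen with a green cap lying on the worktop near the tape, 135 mm long, 17 mm thick; origin at the middle of its underside. A bystander.
- ramekin: White glazed cup, 67 mm across, 42 mm high, to the right of the tray; origin at the centre of its underside. A bystander.
- salt_shaker: Clear salt shaker with a grey cap, 44 mm across, 90 mm high, to the right of the tray; origin at the centre of its underside. A bystander.

How it is judged:
On the way, in this order (a step that is already met when the one before it is completed fails the run):
1. the left lid is pressed with the fingertips (over 2 N) (((contact force between the fingers and lid_1 above 2 N and y of pan_1_mouth in the frame of tray above 0.1 m) or (contact force between the fingers and lid_2 above 2 N and y of pan_2_mouth in the frame of tray above 0.1 m) or (contact force between the fingers and lid_3 above 2 N and y of pan_3_mouth in the frame of tray above 0.1 m))), for 0.1 s.
2. the middle lid is pressed with the fingertips (over 2 N) (((contact force between the fingers and lid_1 above 2 N and y of pan_1_mouth in the frame of tray between -0.1 and 0.1 m) or (contact force between the fingers and lid_2 above 2 N and y of pan_2_mouth in the frame of tray between -0.1 and 0.1 m) or (contact force between the fingers and lid_3 above 2 N and y of pan_3_mouth in the frame of tray between -0.1 and 0.1 m))), for 0.1 s.
3. the right lid is pressed with the fingertips (over 2 N) (((contact force between the fingers and lid_1 above 2 N and y of pan_1_mouth in the frame of tray below -0.1 m) or (contact force between the fingers and lid_2 above 2 N and y of pan_2_mouth in the frame of tray below -0.1 m) or (contact force between the fingers and lid_3 above 2 N and y of pan_3_mouth in the frame of tray below -0.1 m))), for 0.1 s.
At the end, for the whole second after the job is handed in: All three lids are seated and at rest: each lid's centre within 2.5 mm of the height of its pan's mouth, within 11 mm of the mouth's centre from above (the play of the lip), and level to 0.02 rad (z of lid_1_centre in the frame of pan_1_mouth between -0.004 and 0.0025 m and horizontal distance between lid_1_centre and pan_1_mouth below 0.011 m and angle between each of lid_1_centre, lid_2_centre, lid_3_centre's own z axis and vertical below 0.02 rad and linear speed of each of lid_1, lid_2, lid_3 below 0.02 m/s and z of lid_2_centre in the frame of pan_2_mouth between -0.004 and 0.0025 m and horizontal distance between lid_2_centre and pan_2_mouth below 0.011 m and z of lid_3_centre in the frame of pan_3_mouth between -0.004 and 0.0025 m and horizontal distance between lid_3_centre and pan_3_mouth below 0.011 m); the robot touches nothing.
It fails at once if a lid is lifted (its middle more than 25 mm above the pan's mouth) (z of lid_1_centre in the frame of pan_1_mouth above 0.025 m or z of lid_2_centre in the frame of pan_2_mouth above 0.025 m or z of lid_3_centre in the frame of pan_3_mouth above 0.025 m).
It fails at once if the roll of tape is moved by more than 25 mm (distance of date_tape from where it was at the start of the episode above 0.025 m).
It fails at once if the marker pen is moved by more than 25 mm (distance of marker from where it was at the start of the episode above 0.025 m).
It fails at once if the ramekin is moved by more than 25 mm (distance of ramekin from where it was at the start of the episode above 0.025 m).
It fails at once if the salt shaker is moved by more than 25 mm (distance of salt_shaker from where it was at the start of the episode above 0.025 m).
It also fails if it takes over 69 s, if anything falls off the work surface, if the arm or the gripper's body presses on something with over 40 N, if the wrist force passes 120 N, or if a joint passes its speed limit or range.

## Working session

There is one attempt and no reset: what is moved stays moved. The work goes in short steps, Python scripts to look and compute and a shell command to move; the robot and the scene stay as the last step left them, time stands still between calls to the robot, and variables do not carry over. Pictures are saved under pics/ and viewed, at most 10 in all, crops included, and the job is handed in when it is done.

```bash
mkdir -p pics
python3 - <<'E'
from station import arm,cams
import cv2,numpy as np
s=arm.get_state();print({k:np.round(v,3) for k,v in s.items()})
a=cams.grab_frame("scene");b=cams.grab_frame("top")
cv2.imwrite("pics/scene.png",a);cv2.imwrite("pics/top.png",b)
for n in("scene","top","wrist"):print(n,{k:np.round(v,3).tolist() for k,v in cams.camera_info(n).items() if not isinstance(v,str)})
E
```

```text
{'t': np.float64(0.0), 'q': array([-0.908,  0.359,  0.011, -0.   , -1.224, -0.288]), 'qd': array([-0.001, -0.001,  0.001,  0.001, -0.002, -0.002]), 'joint_efforts': array([-1.0000e-03, -5.8272e+01,  2.9306e+01,  6.9970e+00,  7.0000e-03,
       -0.0000e+00]), 'eef_pos': array([ 0.247, -0.628,  0.226]), 'ee_rot': array([ 3.14 , -0.   , -2.767]), 'force': array([-0.055,  0.154,  0.832]), 'moment': array([-0.024,  0.003,  0.021]), 'gripper_force': np.float64(0.0), 'width': np.float64(0.088)}
scene {'camera_matrix': [[478.968, 0.0, 270.024], [0.0, 478.968, 212.279], [0.0, 0.0, 1.0]], 'dist_coeffs': [-0.035, 0.0, 0.0, 0.0, 0.0], 'R': [[0.608, -0.794, -0.008], [-0.482, -0.361, -0.799], [0.631, 0.49, -0.602]], 't': [-0.449, 0.241, 1.315]}
top {'camera_matrix': [[464.969, 0.0, 285.749], [0.0, 464.969, 211.961], [0.0, 0.0, 1.0]], 'dist_coeffs': [-0.119, 0.0, 0.0, 0.0, 0.0], 'R': [[0.002, -1.0, -0.0], [-0.984, -0.002, -0.179], [0.179, 0.001, -0.984]], 't': [-0.174, 0.505, 1.373]}
wrist {'camera_matrix': [[320.096, 0.0, 278.85], [0.0, 320.096, 207.727], [0.0, 0.0, 1.0]], 'dist_coeffs': [-0.026, 0.0, 0.0, 0.0, 0.0], 'hand_eye': [[0.001, -0.958, -0.286, 0.077], [1.0, 0.0, 0.0, 0.0], [-0.0, -0.286, 0.958, -0.158], [0.0, 0.0, 0.0, 1.0]]}
```

View pics/scene.png

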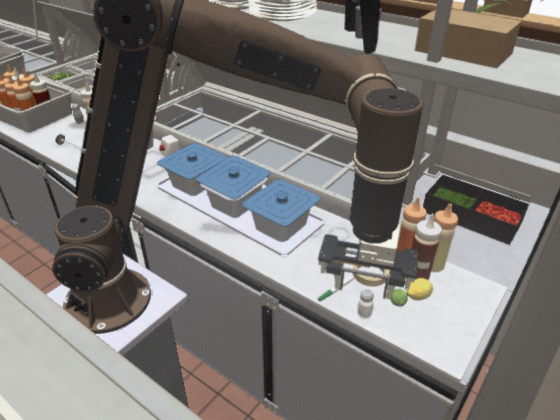

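View pics/top.png

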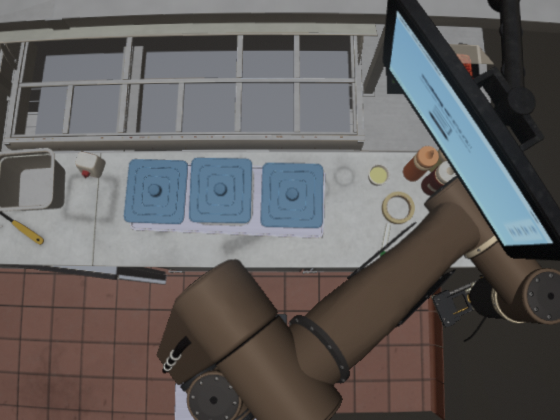

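The top view shows blue lids at about (156,191), (220,190) and (292,195), left to right. Their knobs are visible in both views, and in the scene view they sit at (193,157), (234,173) and (282,199). The tape is at (398,208), and the fingers are at the right of the tray.

```bash
cat > h.py <<'E'
import cv2,numpy as np
from station import arm,cams
from scipy.spatial.transform import Rotation as Ro
def cam(n,st=None):
    c=cams.camera_info(n);K=np.array(c["camera_matrix"]);d=np.array(c["dist_coeffs"])
    if n=="wrist":
        H=np.array(c["hand_eye"]);R=Ro.from_euler('xyz',st["ee_rot"]).as_matrix()
        Rc=R@H[:3,:3];tc=R@H[:3,3]+np.array(st["eef_pos"]);return K,d,Rc.T,-Rc.T@tc
    return K,d,np.array(c["R"]),np.array(c["t"])
def ray(c,uv):
    K,d,R,t=c;p=cv2.undistortPoints(np.array([[uv]],float),K,d)[0,0]
    v=R.T@np.array([p[0],p[1],1]);return -R.T@t,v/np.linalg.norm(v)
def plane(c,uv,z):
    o,v=ray(c,uv);return o+v*(z-o[2])/v[2]
def tri(c1,u1,c2,u2):
    o1,v1=ray(c1,u1);o2,v2=ray(c2,u2);A=np.stack([v1,-v2],1);s=np.linalg.lstsq(A,o2-o1,rcond=None)[0]
    a=o1+s[0]*v1;b=o2+s[1]*v2;return (a+b)/2,np.linalg.norm(a-b)
def blue(im):
    h=cv2.cvtColor(im,cv2.COLOR_BGR2HSV);m=cv2.inRange(h,(98,90,30),(118,255,200))
    return cv2.morphologyEx(m,cv2.MORPH_OPEN,np.ones((3,3)))
E
python3 - <<'E'
from h import *
a=cv2.imread("pics/scene.png");b=cv2.imread("pics/top.png");cs,ct=cam("scene"),cam("top")
kt=[(155,190),(220,188),(292,194)];ks=[(193,157),(234,173),(282,199)]
for u,v in zip(kt,ks):print("knob",*[np.round(x,4) for x in tri(ct,u,cs,v)])
cn,_=cv2.findContours(blue(b),cv2.RETR_EXTERNAL,cv2.CHAIN_APPROX_NONE)
for c in cn:
    if 2000<cv2.contourArea(c)<8000:
        r=cv2.minAreaRect(c);print(np.round(r[0],1),np.round(r[1],1),r[2]);P=[plane(ct,q,.107) for q in cv2.boxPoints(r)]
        print(np.round(np.mean(P,0),4),np.round([np.linalg.norm(P[0]-P[1]),np.linalg.norm(P[1]-P[2])],4),np.round(np.array(P)[:,:2],3).tolist())
x=b[140:250,110:340];cv2.imwrite("pics/c1.png",cv2.resize(x,None,fx=3.4,fy=3.4,interpolation=2))
E
```

```text
knob [0.5602 0.2112 0.115 ] 0.0052
knob [0.5639 0.0186 0.1187] 0.0015
knob [ 0.5484 -0.1925  0.1102] 0.0023
[291.7 194.9] [59.7 62.2] 1.2453641891479492
[ 0.5469 -0.191   0.107 ] [0.1872 0.1777] [[0.455, -0.102], [0.642, -0.104], [0.639, -0.282], [0.452, -0.276]]
[155.6 190.9] [59.6 61.7] 2.0454084873199463
[0.5586 0.2144 0.107 ] [0.1894 0.1837] [[0.467, 0.302], [0.657, 0.308], [0.649, 0.125], [0.462, 0.123]]
[220.5 187.4] [59.9 57.8] 1.9091525077819824
[0.5692 0.0199 0.107 ] [0.1761 0.1803] [[0.484, 0.108], [0.66, 0.11], [0.654, -0.07], [0.479, -0.068]]
```

View pics/c1.png

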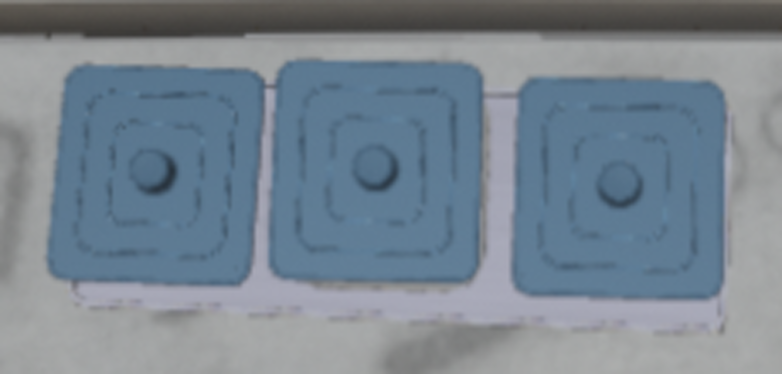

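The crop shows the middle lid shifted up and left (+x, +y) with the pan edge visible at its lower right. The end lids lie on a line whose midpoint is about (0.553, 0.012), and the middle lid is at about (0.567, 0.020). That makes the middle lid the suspect. I'll square the tool first and close the fingers, then travel.

```bash
python3 -m handwheel '[[[0,0,0,0,0,0.4,255],[0,0,0,0,0,0.75,255],[0,0,0,0,0,0.75,255],[0,0,0,0,0,0.75,255]]]' 20
python3 -m handwheel '[[[0,0.6,0,0,0,0,255],[0,1,0,0,0,0,255],[0,1,0,0,0,0,255]]]'
```

```text
t: 0.6
eef_pos: [0.2471, -0.628, 0.2263]
ee_rot: [3.141, -0.0, -3.138]
force: [0.2, 0.5, -0.5]
width: 0.0533
gripper_force: 0.0
t: 0.98
eef_pos: [0.2472, -0.5466, 0.2274]
ee_rot: [-3.141, 0.001, -3.137]
force: [0.5, 0.0, 0.3]
width: 0.0233
gripper_force: 0.0
```

```bash
python3 -m handwheel '[[[-0.22,0.5,0,0,0,0,255],[-0.44,1,0,0,0,0,255]]]' >/dev/null
python3 -m handwheel '[[[-0.22,0.5,0,0,0,0,255],[-0.44,1,0,0,0,0,255]]]' >/dev/null
python3 -m handwheel '[[[-0.22,0.5,0,0,0,0,255],[-0.44,1,0,0,0,0,255]]]' 
python3 -m handwheel '[[[-0.22,0.5,0,0,0,0,255],[-0.44,1,0,0,0,0,255]]]' >/dev/null
python3 -m handwheel '[[[-0.22,0.5,0,0,0,0,255],[-0.44,1,0,0,0,0,255]]]'
python3 -m handwheel '[[[-0.22,0.5,0,0,0,0,255],[-0.44,1,0,0,0,0,255],[-0.44,1,0,0,0,0,255]]]'
```

```text
t: 1.72
eef_pos: [0.3536, -0.3074, 0.2268]
ee_rot: [-3.141, 0.001, -3.14]
force: [0.8, -0.2, 0.4]
width: 0.0003
gripper_force: 0.0
t: 2.22
eef_pos: [0.4243, -0.1471, 0.2269]
ee_rot: [-3.141, 0.001, -3.139]
force: [0.6, 0.6, -0.0]
width: 0.0005
gripper_force: 0.0
t: 2.6
eef_pos: [0.4601, -0.0662, 0.2266]
ee_rot: [-3.142, 0.0, -3.137]
force: [0.1, -0.6, -0.1]
width: 0.0002
gripper_force: 0.0
```

```bash
python3 -m handwheel '[[[0,0.5,0,0,0,0,255],[0,1,0,0,0,0,255],[0,1,0,0,0,0,255],[0,1,0,0,0,0,255]]]'
cat > look.py <<'E'
from h import *
import sys
st=arm.get_state();im=cams.grab_frame("wrist");n=sys.argv[1];cv2.imwrite(f"pics/{n}.png",im)
import pickle;pickle.dump(st,open(f"pics/{n}.pkl","wb"))
E
python3 look.py w1
```

```text
t: 3.1
eef_pos: [0.4585, 0.0113, 0.2266]
ee_rot: [-3.141, -0.0, -3.141]
force: [-0.4, -0.5, 1.5]
width: 0.0001
gripper_force: 0.0
```

View pics/w1.png

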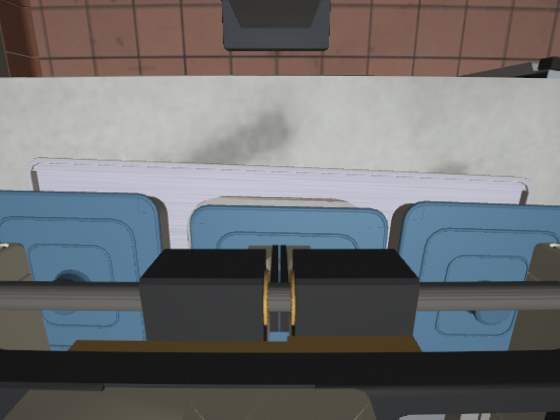

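The wrist view looks back toward the robot. The −x flange of the middle pan shows at (290,202) beyond its lid edge, so that lid is off in +x. The knobs of the end lids are at about (72,283) and (490,303).

Run:
```python
from h import *
import pickle
st=pickle.load(open("pics/w1.pkl","rb"));c=cam("wrist",st);ct=cam("top")
for n,u,z in[("kR",(72,281),.122),("kL",(491,303),.122),("M -y edge",(190,230),.109),("M +y edge",(388,230),.109),("M -x edge",(288,207),.109),("R +y edge",(165,230),.107),("L -y edge",(400,235),.107),("R -x",(60,191),.107),("L -x",(480,202),.107)]:print(n,np.round(plane(c,u,z),4))
print("knob wrist/top L",tri(c,(491,303),ct,(155,190)),"R",tri(c,(72,281),ct,(292,194)))
```

```text
kR [ 0.5314 -0.1805  0.122 ]
kL [0.5545 0.2143 0.122 ]
M -y edge [ 0.4853 -0.0698  0.109 ]
M +y edge [0.485  0.1123 0.109 ]
M -x edge [0.4631 0.0201 0.109 ]
R +y edge [ 0.4861 -0.0936  0.107 ]
L -y edge [0.4908 0.1248 0.107 ]
R -x [ 0.449  -0.1855  0.107 ]
L -x [0.4587 0.1948 0.107 ]
knob wrist/top L (array([0.55487221, 0.21177426, 0.12358121]), np.float64(0.003960337878538161)) R (array([ 0.54577496, -0.19332974,  0.10310135]), np.float64(0.007297678719864113))
```

```bash
python3 -m handwheel '[[[-0.28,0.5,0,0,0,0,255],[-0.57,1,0,0,0,0,255]]]' >/dev/null
python3 -m handwheel '[[[-0.28,0.5,0,0,0,0,255],[-0.57,1,0,0,0,0,255]]]' >/dev/null
python3 -m handwheel '[[[-0.28,0.5,0,0,0,0,255],[-0.57,1,0,0,0,0,255],[-0.57,1,0,0,0,0,255]]]'
python3 -m handwheel '[[[0,0,0.4,0,0,0,255],[0,0,0.8,0,0,0,255],[0,0,1,0,0,0,255],[0,0,1,0,0,0,255]]]'
python3 -m handwheel '[[[0,0,0.15,0,0,0,255],[0,0,0.3,0,0,0,255],[0,0,0.38,0,0,0,255],[0,0,0.38,0,0,0,255]]]'
```

```text
t: 4.03
eef_pos: [0.5968, 0.2527, 0.2249]
ee_rot: [-3.14, -0.001, -3.141]
force: [-1.4, -0.0, -0.7]
width: 0.0001
gripper_force: 0.0
t: 4.53
eef_pos: [0.5951, 0.2506, 0.1458]
ee_rot: [-3.14, -0.002, 3.141]
force: [0.8, 0.3, 0.3]
width: 0.0002
gripper_force: 0.0
t: 5.03
eef_pos: [0.595, 0.2517, 0.1155]
ee_rot: [-3.141, -0.001, 3.142]
force: [0.8, 0.8, -0.2]
width: 0.0003
gripper_force: 0.0
```

```bash
python3 -m handwheel '[[[0,0,0.04,0,0,0,255],[0,0,0.08,0,0,0,255]]]'
python3 -m handwheel '[[[0,0,0.025,0,0,0,255],[0,0,0.025,0,0,0,255]]]'
python3 -m handwheel '[[[0,0,0.0125,0,0,0,255],[0,0,0.0125,0,0,0,255]]]'
```

```text
t: 5.28
eef_pos: [0.5954, 0.252, 0.1099]
ee_rot: [3.141, 0.0, 3.141]
force: [0.5, -0.3, -0.1]
width: 0.0005
gripper_force: 0.0
t: 5.52
eef_pos: [0.5952, 0.2518, 0.1076]
ee_rot: [-3.141, -0.0, 3.141]
force: [0.4, 0.3, -0.1]
width: 0.0006
gripper_force: 0.0
t: 5.78
eef_pos: [0.5954, 0.2519, 0.1074]
ee_rot: [3.141, 0.001, 3.142]
force: [-1.6, -0.1, 4.5]
width: 0.0005
gripper_force: 2.2
```

```bash
python3 -m handwheel '[[[0,0,0.01,0,0,0,255],[0,0,0.01,0,0,0,255],[0,0,0.01,0,0,0,255]]]'
python3 -m handwheel '[[[0,0,-0.2,0,0,0,255],[0,0,-0.6,0,0,0,255],[0,0,-0.6,0,0,0,255]]]'
```

```text
t: 6.15
eef_pos: [0.5954, 0.2519, 0.1073]
ee_rot: [3.141, 0.001, -3.141]
force: [-3.7, -0.5, 10.1]
width: 0.0003
gripper_force: 4.9
t: 6.52
eef_pos: [0.597, 0.2528, 0.1576]
ee_rot: [3.139, 0.005, -3.141]
force: [-0.1, 0.4, 0.4]
width: 0.0004
gripper_force: 0.0
```

The left lid is firm at z=0.107 under 10 N, so it is seated. Next is the middle lid.

```bash
python3 -m handwheel '[[[-0.03,-0.5,0,0,0,0,255],[-0.05,-1,0,0,0,0,255]]]' >/dev/null
python3 -m handwheel '[[[0,-0.5,0,0,0,0,255],[0,-1,0,0,0,0,255]]]' >/dev/null
python3 -m handwheel '[[[0,-0.35,0,0,0,0,255],[0,-0.4,0,0,0,0,255],[0,-0.4,0,0,0,0,255]]]'
python3 -m handwheel '[[[0,0,0.2,0,0,0,255],[0,0,0.35,0,0,0,255],[0,0,0.4,0,0,0,255],[0,0,0.4,0,0,0,255]]]'
python3 -m handwheel '[[[0,0,0.025,0,0,0,255],[0,0,0.05,0,0,0,255]]]'
```

```text
t: 7.4
eef_pos: [0.5993, 0.0598, 0.154]
ee_rot: [3.141, 0.0, 3.141]
force: [0.3, -0.5, -0.1]
width: 0.0004
gripper_force: 0.0
t: 7.9
eef_pos: [0.599, 0.06, 0.1213]
ee_rot: [-3.141, -0.001, -3.141]
force: [-0.4, 0.3, 0.3]
width: 0.0002
gripper_force: 0.0
t: 8.15
eef_pos: [0.5994, 0.0599, 0.1182]
ee_rot: [3.141, 0.001, 3.141]
force: [-0.0, -0.2, 0.3]
width: 0.0005
gripper_force: 0.0
```

```bash
python3 -m handwheel '[[[0,0,0.0125,0,0,0,255],[0,0,0.0125,0,0,0,255]]]'
python3 -m handwheel '[[[0,0,0.0125,0,0,0,255],[0,0,0.0125,0,0,0,255]]]'
python3 -m handwheel '[[[0,0,0.0125,0,0,0,255],[0,0,0.0125,0,0,0,255]]]'
```

```text
t: 8.4
eef_pos: [0.5993, 0.0598, 0.117]
ee_rot: [3.142, 0.0, 3.141]
force: [-0.5, 0.0, -0.1]
width: 0.0005
gripper_force: 0.0
t: 8.65
eef_pos: [0.5993, 0.0598, 0.116]
ee_rot: [3.142, 0.0, 3.141]
force: [-0.2, 0.7, 0.6]
width: 0.0004
gripper_force: 0.2
t: 8.9
eef_pos: [0.5992, 0.0598, 0.1149]
ee_rot: [-3.142, 0.0, 3.141]
force: [-0.3, -0.3, 0.9]
width: 0.0005
gripper_force: 0.3
```

It gives under a light press (it moves down from 0.116 with under 1 N), so this lid is rocking. I'll keep going until it bottoms out.

```bash
python3 -m handwheel '[[[0,0,0.0125,0,0,0,255],[0,0,0.0125,0,0,0,255]]]'
python3 -m handwheel '[[[0,0,0.0125,0,0,0,255],[0,0,0.0125,0,0,0,255]]]'
python3 -m handwheel '[[[0,0,0.0125,0,0,0,255],[0,0,0.0125,0,0,0,255]]]'
```

```text
t: 9.15
eef_pos: [0.5993, 0.0599, 0.1143]
ee_rot: [3.142, 0.0, -3.142]
force: [-1.1, 0.1, 3.9]
width: 0.0002
gripper_force: 2.1
t: 9.4
eef_pos: [0.5994, 0.0598, 0.1143]
ee_rot: [3.142, 0.001, -3.141]
force: [-4.2, 1.1, 11.8]
width: 0.0004
gripper_force: 5.7
t: 9.65
eef_pos: [0.5995, 0.0599, 0.1142]
ee_rot: [3.142, 0.001, -3.141]
force: [-6.7, 0.7, 17.9]
width: 0.0008
gripper_force: 9.2
```

```bash
python3 -m handwheel '[[[0,0,-0.2,0,0,0,255],[0,0,-0.45,0,0,0,255],[0,0,-0.45,0,0,0,255]]]'
python3 -m handwheel '[[[-0.06,-0.25,0,0,0,0,255],[-0.06,-0.49,0,0,0,0,255],[-0.06,-0.49,0,0,0,0,255]]]'
python3 -m handwheel '[[[0,0,0.2,0,0,0,255],[0,0,0.29,0,0,0,255],[0,0,0.29,0,0,0,255]]]'
```

```text
t: 10.02
eef_pos: [0.6002, 0.0601, 0.1497]
ee_rot: [3.141, 0.003, 3.142]
force: [0.5, -0.6, -0.5]
width: 0.0003
gripper_force: 0.0
t: 10.4
eef_pos: [0.6035, 0.0185, 0.1472]
ee_rot: [-3.141, -0.001, 3.139]
force: [-0.2, 0.5, -0.7]
width: 0.0003
gripper_force: 0.0
t: 10.78
eef_pos: [0.6033, 0.0207, 0.1235]
ee_rot: [-3.141, -0.002, -3.141]
force: [-0.9, -0.7, 0.7]
width: 0.0005
gripper_force: 0.0
```

```bash
python3 -m handwheel '[[[0.05,0,0,0,0,0,255],[0.1,0,0,0,0,0,255]]]'
python3 -m handwheel '[[[0.03,0,0,0,0,0,255],[0.06,0,0,0,0,0,255],[0.06,0,0,0,0,0,255]]]'
```

```text
t: 11.02
eef_pos: [0.5959, 0.0208, 0.125]
ee_rot: [3.141, 0.0, -3.142]
force: [-0.5, -0.4, 0.3]
width: 0.0004
gripper_force: 0.0
t: 11.4
eef_pos: [0.5911, 0.0206, 0.125]
ee_rot: [3.141, 0.0, 3.141]
force: [-0.5, -0.3, -0.2]
width: 0.0004
gripper_force: 0.0
```

```bash
python3 -m handwheel '[[[0,0,0.035,0,0,0,255],[0.03,0,0.035,0,0,0,255],[0.03,0,0.035,0,0,0,255]]]'
python3 -m handwheel '[[[0.025,0,0,0,0,0,255],[0.025,0,0,0,0,0,255]]]'
python3 -m handwheel '[[[0.025,0,0,0,0,0,255],[0.025,0,0,0,0,0,255]]]'
python3 -m handwheel '[[[0.025,0,0,0,0,0,255],[0.025,0,0,0,0,0,255]]]'
```

```text
t: 11.78
eef_pos: [0.5886, 0.0206, 0.1218]
ee_rot: [-3.142, -0.0, 3.141]
force: [-0.3, -0.6, 0.9]
width: 0.0008
gripper_force: 0.0
t: 12.02
eef_pos: [0.5868, 0.0206, 0.1221]
ee_rot: [3.142, 0.0, 3.141]
force: [1.1, -0.1, -0.1]
width: 0.0002
gripper_force: 0.1
t: 12.28
eef_pos: [0.5847, 0.0206, 0.122]
ee_rot: [3.142, -0.0, 3.141]
force: [1.0, -0.5, 0.6]
width: 0.0006
gripper_force: 0.2
t: 12.52
eef_pos: [0.5825, 0.0206, 0.1219]
ee_rot: [-3.142, -0.0, 3.141]
force: [-0.4, 1.1, -0.5]
width: 0.0004
gripper_force: 0.0
```

```bash
python3 -m handwheel '[[[0.025,0,0,0,0,0,255],[0.025,0,0,0,0,0,255]]]'
python3 -m handwheel '[[[0.025,0,0,0,0,0,255],[0.025,0,0,0,0,0,255]]]'
python3 -m handwheel '[[[0.02,0,0,0,0,0,255],[0.02,0,0,0,0,0,255]]]'
```

```text
t: 12.78
eef_pos: [0.5807, 0.0206, 0.122]
ee_rot: [3.142, 0.0, 3.141]
force: [-0.1, 0.3, -1.1]
width: 0.0003
gripper_force: 0.2
t: 13.02
eef_pos: [0.5787, 0.0206, 0.122]
ee_rot: [3.142, -0.0, 3.141]
force: [0.7, 0.5, -0.4]
width: 0.0002
gripper_force: 0.2
t: 13.28
eef_pos: [0.5771, 0.0206, 0.122]
ee_rot: [-3.142, -0.0, 3.141]
force: [1.0, 0.2, -0.8]
width: 0.0004
gripper_force: 0.2
```

```bash
python3 -m handwheel '[[[-0.06,0,0,0,0,0,255],[-0.06,0,-0.4,0,0,0,255],[-0.06,0,-0.4,0,0,0,255]]]' >/dev/null
python3 -m handwheel '[[[0,0.4,0,0,0,0,255],[0.2,0.67,0,0,0,0,255],[0.4,0.67,0,0,0,0,255],[0.4,0.67,0,0,0,0,255]]]'
python3 look.py w2
python3 -c "
from h import *
cv2.imwrite('pics/t2.png',cv2.resize(cams.grab_frame('top')[130:260,100:350],None,fx=3,fy=3))"
```

```text
t: 14.15
eef_pos: [0.5489, 0.0739, 0.1539]
ee_rot: [-3.142, -0.001, -3.141]
force: [0.6, 0.6, -0.3]
width: 0.0002
gripper_force: 0.0
```

View pics/w2.png

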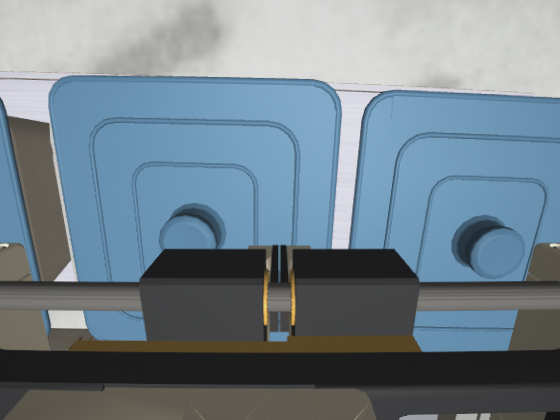

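The middle knob is now clearly visible at (187,236) and the left knob at (497,252). The −x flange is covered again, so x looks right.

```bash
python3 - <<'E'
from h import *
import pickle
c=cam("wrist",pickle.load(open("pics/w2.pkl","rb")))
for u,z in[((187,236),.131),((497,252),.128),((200,78),.111),((470,92),.107),((338,150),.11),((55,150),.11)]:print(u,np.round(plane(c,u,z),4))
E
python3 -m handwheel '[[[0,0,0.2,0,0,0,255],[0,0,0.42,0,0,0,255],[0,0,0.42,0,0,0,255]]]'
```

```text
(187, 236) [0.544  0.0187 0.131 ]
(497, 252) [0.556  0.2126 0.128 ]
(200, 78) [0.4526 0.028  0.111 ]
(470, 92) [0.4594 0.1909 0.107 ]
(338, 150) [0.4946 0.1113 0.11  ]
(55, 150) [ 0.4943 -0.0673  0.11  ]
t: 14.62
eef_pos: [0.549, 0.0733, 0.1182]
ee_rot: [-3.14, -0.004, 3.14]
force: [-0.1, 0.3, -0.0]
width: 0.0002
gripper_force: 0.0
```

```bash
python3 -m handwheel '[[[0.02,-0.05,0,0,0,0,255],[0.03,-0.14,0,0,0,0,255],[0.03,-0.14,0,0,0,0,255]]]'
python3 -m handwheel '[[[0,-0.03,0,0,0,0,255],[0,-0.03,0,0,0,0,255]]]'
python3 -m handwheel '[[[0,-0.03,0,0,0,0,255],[0,-0.03,0,0,0,0,255]]]'
python3 -m handwheel '[[[0,-0.03,0,0,0,0,255],[0,-0.03,0,0,0,0,255]]]'
python3 -m handwheel '[[[0,-0.03,0,0,0,0,255],[0,-0.03,0,0,0,0,255]]]'
```

```text
t: 15.0
eef_pos: [0.5477, 0.0625, 0.1209]
ee_rot: [3.141, 0.001, 3.141]
force: [-0.1, 0.4, 0.4]
width: 0.0003
gripper_force: 0.0
t: 15.25
eef_pos: [0.5477, 0.0605, 0.1205]
ee_rot: [3.141, 0.0, 3.141]
force: [-0.1, -0.3, -0.7]
width: 0.0006
gripper_force: 0.0
t: 15.5
eef_pos: [0.5476, 0.0581, 0.1203]
ee_rot: [-3.142, -0.0, 3.141]
force: [-0.4, -0.1, -0.7]
width: 0.0002
gripper_force: 0.0
t: 15.75
eef_pos: [0.5476, 0.0557, 0.1203]
ee_rot: [-3.142, -0.0, 3.141]
force: [-0.6, -0.4, 0.1]
width: 0.0008
gripper_force: 0.0
t: 16.0
eef_pos: [0.5476, 0.0533, 0.1204]
ee_rot: [-3.142, -0.0, 3.141]
force: [-0.6, -0.2, -0.4]
width: 0.0005
gripper_force: 0.0
```

```bash
python3 -m handwheel '[[[0,-0.03,0,0,0,0,255],[0,-0.03,0,0,0,0,255]]]'
python3 -m handwheel '[[[0,-0.03,0,0,0,0,255],[0,-0.03,0,0,0,0,255]]]'
python3 look.py w3
```

```text
t: 16.25
eef_pos: [0.5476, 0.0509, 0.1204]
ee_rot: [3.142, -0.0, 3.141]
force: [0.6, 0.6, -1.3]
width: 0.0004
gripper_force: 0.0
t: 16.5
eef_pos: [0.5476, 0.0485, 0.1204]
ee_rot: [3.142, 0.0, 3.141]
force: [0.6, 0.0, 0.5]
width: 0.0009
gripper_force: 0.1
```

View pics/w3.png

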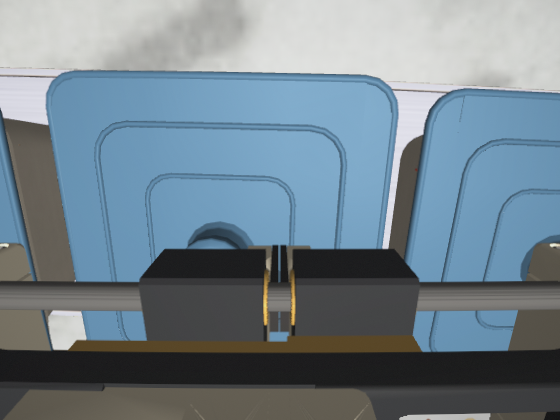

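The fingertips are slim, and the knob's near edge at (252,243) is just reaching them, so contact starts about now. I'll push on.

```bash
python3 -m handwheel '[[[0,-0.025,0,0,0,0,255],[0,-0.025,0,0,0,0,255]]]'
python3 -m handwheel '[[[0,-0.025,0,0,0,0,255],[0,-0.025,0,0,0,0,255]]]'
python3 -m handwheel '[[[0,-0.025,0,0,0,0,255],[0,-0.025,0,0,0,0,255]]]'
python3 -m handwheel '[[[0,-0.025,0,0,0,0,255],[0,-0.025,0,0,0,0,255]]]'
```

```text
t: 16.8
eef_pos: [0.5476, 0.0465, 0.1204]
ee_rot: [-3.142, 0.0, 3.141]
force: [0.3, 1.3, 0.6]
width: 0.0004
gripper_force: 0.1
t: 17.05
eef_pos: [0.5476, 0.0445, 0.1203]
ee_rot: [-3.142, -0.0, 3.141]
force: [-0.7, 0.8, -0.8]
width: 0.0007
gripper_force: 0.1
t: 17.3
eef_pos: [0.5476, 0.0425, 0.1204]
ee_rot: [-3.142, -0.0, 3.141]
force: [0.2, -0.2, -0.1]
width: 0.0003
gripper_force: 0.1
t: 17.55
eef_pos: [0.5476, 0.0405, 0.1204]
ee_rot: [-3.142, -0.0, 3.141]
force: [0.2, 0.1, -0.3]
width: 0.0005
gripper_force: 0.1
```

```bash
python3 -m handwheel '[[[0,0.08,0,0,0,0,255],[0,0.2,-0.4,0,0,0,255],[0,0.45,-0.4,0,0,0,255],[0,0.45,-0.4,0,0,0,255]]]'
python3 look.py w4
```

```text
t: 18.05
eef_pos: [0.5476, 0.078, 0.1523]
ee_rot: [3.141, 0.0, -3.14]
force: [-0.6, -0.3, -0.6]
width: 0.0003
gripper_force: 0.0
```

View pics/w4.png

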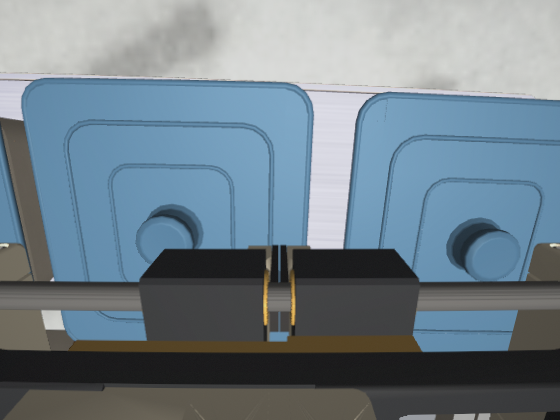

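The middle knob is at (165,238), and the lid has moved away from the left one, with the gap between them now 305–355 px. I'll press the corners to test it.

```bash
python3 - <<'E'
from h import *
import pickle
c=cam("wrist",pickle.load(open("pics/w4.pkl","rb")))
for u,z in[((165,238),.128),((493,254),.128),((308,150),.107),((30,150),.107)]:print(u,np.round(plane(c,u,z),4))
E
python3 -m handwheel '[[[-0.25,-0.2,0,0,0,0,255],[-0.5,-0.35,0,0,0,0,255],[-0.5,-0.35,0,0,0,0,255]]]'
python3 -m handwheel '[[[0,0,0.2,0,0,0,255],[0,0,0.4,0,0,0,255],[0,0,0.4,0,0,0,255]]]'
python3 -m handwheel '[[[0,0,0.05,0,0,0,255],[0,0,0.08,0,0,0,255],[0,0,0.08,0,0,0,255]]]'
```

```text
(165, 238) [0.5445 0.0087 0.128 ]
(493, 254) [0.5552 0.2132 0.128 ]
(308, 150) [0.4934 0.0967 0.107 ]
(30, 150) [ 0.4931 -0.0805  0.107 ]
t: 18.48
eef_pos: [0.5879, 0.0476, 0.1512]
ee_rot: [-3.141, -0.002, 3.14]
force: [-0.5, -0.3, 0.2]
width: 0.0006
gripper_force: 0.0
t: 18.85
eef_pos: [0.5859, 0.0484, 0.1182]
ee_rot: [-3.14, -0.004, -3.142]
force: [-1.3, -0.3, 0.0]
width: 0.0002
gripper_force: 0.0
t: 19.23
eef_pos: [0.5877, 0.0487, 0.1141]
ee_rot: [3.142, 0.0, 3.141]
force: [0.8, -0.1, 0.1]
width: 0.0007
gripper_force: 0.0
```

```bash
python3 -m handwheel '[[[0,0,0.03,0,0,0,255],[0,0,0.06,0,0,0,255],[0,0,0.06,0,0,0,255]]]'
python3 -m handwheel '[[[0,0,0.018,0,0,0,255],[0,0,0.018,0,0,0,255]]]'
python3 -m handwheel '[[[0,0,0.018,0,0,0,255],[0,0,0.018,0,0,0,255]]]'
```

```text
t: 19.6
eef_pos: [0.5875, 0.0485, 0.1089]
ee_rot: [-3.141, -0.0, 3.141]
force: [0.1, 0.2, -0.3]
width: 0.0006
gripper_force: 0.0
t: 19.85
eef_pos: [0.5876, 0.0486, 0.1076]
ee_rot: [-3.142, -0.0, 3.141]
force: [0.3, -0.8, -0.1]
width: 0.0009
gripper_force: 0.0
t: 20.1
eef_pos: [0.5877, 0.0486, 0.1073]
ee_rot: [-3.142, 0.001, -3.141]
force: [-3.8, 0.7, 7.6]
width: 0.0006
gripper_force: 4.0
```

The +x+y corner is firm at 0.107, so the lip has dropped in. Next I'll check the opposite corner.

```bash
python3 -m handwheel '[[[0,0,-0.3,0,0,0,255],[0,0,-0.6,0,0,0,255],[0,0,-0.6,0,0,0,255]]]' >/dev/null
python3 -m handwheel '[[[0.5,-0.5,0,0,0,0,255],[1,-1,0,0,0,0,255],[1,-1,0,0,0,0,255]]]'
python3 -m handwheel '[[[0,0,0.25,0,0,0,255],[0,0,0.45,0,0,0,255],[0,0,0.5,0,0,0,255],[0,0,0.5,0,0,0,255]]]'
```

```text
t: 20.85
eef_pos: [0.5045, -0.0334, 0.1539]
ee_rot: [3.141, -0.001, 3.139]
force: [0.1, -0.2, -0.5]
width: 0.0007
gripper_force: 0.0
t: 21.35
eef_pos: [0.5078, -0.0313, 0.1141]
ee_rot: [-3.141, -0.001, -3.142]
force: [-0.5, -0.0, 0.1]
width: 0.0004
gripper_force: 0.0
```

```bash
python3 -m handwheel '[[[0,0,0.03,0,0,0,255],[0,0,0.05,0,0,0,255],[0,0,0.05,0,0,0,255]]]'
python3 -m handwheel '[[[0,0,0.018,0,0,0,255],[0,0,0.018,0,0,0,255]]]'
python3 -m handwheel '[[[0,0,0.018,0,0,0,255],[0,0,0.018,0,0,0,255]]]'
```

```text
t: 21.72
eef_pos: [0.5076, -0.0314, 0.1104]
ee_rot: [3.142, 0.0, 3.141]
force: [0.2, -0.6, 0.8]
width: 0.0004
gripper_force: 0.0
t: 21.98
eef_pos: [0.5076, -0.0314, 0.1088]
ee_rot: [3.142, -0.0, 3.141]
force: [-0.2, -0.6, -0.6]
width: 0.0004
gripper_force: 0.0
t: 22.22
eef_pos: [0.5076, -0.0314, 0.1074]
ee_rot: [3.142, 0.0, 3.141]
force: [-0.4, 0.1, 0.6]
width: 0.0005
gripper_force: 0.0
```

```bash
python3 -m handwheel '[[[0,0,0.015,0,0,0,255],[0,0,0.015,0,0,0,255]]]'
python3 -m handwheel '[[[0,0,-0.3,0,0,0,255],[0,0,-0.6,0,0,0,255],[0,0,-0.6,0,0,0,255]]]' >/dev/null
python3 -m handwheel '[[[-0.3,-0.5,0,0,0,0,255],[-0.6,-1,0,0,0,0,255]]]' >/dev/null
python3 -m handwheel '[[[-0.36,-0.48,0,0,0,0,255],[-0.36,-0.48,0,0,0,0,255],[-0.36,-0.48,0,0,0,0,255]]]'
python3 -m handwheel '[[[0,0,0.25,0,0,0,255],[0,0,0.45,0,0,0,255],[0,0,0.52,0,0,0,255],[0,0,0.52,0,0,0,255]]]'
python3 -m handwheel '[[[0,0,0.02,0,0,0,255],[0,0,0.04,0,0,0,255],[0,0,0.04,0,0,0,255]]]'
```

```text
t: 22.48
eef_pos: [0.5077, -0.0314, 0.1073]
ee_rot: [-3.141, 0.0, -3.141]
force: [-6.0, 1.6, 11.7]
width: 0.0006
gripper_force: 5.8
t: 23.48
eef_pos: [0.5836, -0.1499, 0.1531]
ee_rot: [3.141, -0.002, 3.14]
force: [-0.1, -0.4, 0.3]
width: 0.0006
gripper_force: 0.0
t: 23.98
eef_pos: [0.5842, -0.1495, 0.1124]
ee_rot: [-3.141, -0.001, -3.141]
force: [-0.3, 0.2, 0.1]
width: 0.0005
gripper_force: 0.0
t: 24.35
eef_pos: [0.5844, -0.1498, 0.1095]
ee_rot: [3.142, 0.0, 3.141]
force: [0.9, 0.5, 0.3]
width: 0.0004
gripper_force: 0.0
```

The middle lid is firm at 0.107 on both corners, so it is seated. Now the right lid.

```bash
python3 -m handwheel '[[[0,0,0.025,0,0,0,255],[0,0,0.025,0,0,0,255]]]'
python3 -m handwheel '[[[0,0,0.015,0,0,0,255],[0,0,0.015,0,0,0,255]]]'
python3 -m handwheel '[[[0,0,0.01,0,0,0,255],[0,0,0.01,0,0,0,255],[0,0,0.01,0,0,0,255]]]'
```

```text
t: 24.6
eef_pos: [0.5844, -0.1498, 0.1074]
ee_rot: [3.142, 0.0, 3.141]
force: [-0.4, 0.6, -0.1]
width: 0.0003
gripper_force: 0.0
t: 24.85
eef_pos: [0.5844, -0.1498, 0.1073]
ee_rot: [-3.141, 0.0, -3.141]
force: [-2.8, 1.5, 8.1]
width: 0.0002
gripper_force: 4.4
t: 25.22
eef_pos: [0.5844, -0.1499, 0.1073]
ee_rot: [-3.141, 0.001, -3.141]
force: [-5.5, 2.1, 14.9]
width: 0.0003
gripper_force: 7.2
```

Right lid is firm too. I'll retreat upward and take a final look.

```bash
python3 -m handwheel '[[[0,0,-0.3,0,0,0,255],[0,0,-0.7,0,0,0,255],[0,0,-1,0,0,0,255],[0,0,-1,0,0,0,255]]]' >/dev/null
python3 -m handwheel '[[[0.4,0,-0.3,0,0,0,255],[0.8,0,-0.4,0,0,0,255],[0.8,0,-0.4,0,0,0,255],[0.8,0,-0.4,0,0,0,255]]]'
python3 -c "
from h import *
a=cams.grab_frame('scene')[120:320,130:450];cv2.imwrite('pics/fin.png',cv2.resize(a,None,fx=2.5,fy=2.5,interpolation=2))"
```

```text
t: 26.22
eef_pos: [0.5205, -0.1497, 0.217]
ee_rot: [3.141, -0.0, 3.141]
force: [0.1, 0.5, -0.1]
width: 0.0005
gripper_force: 0.0
```

View pics/fin.png

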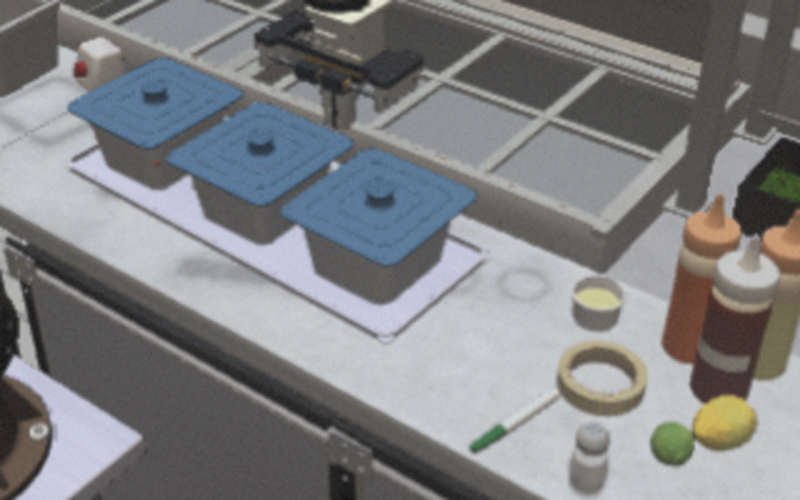

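The final view shows all three lids flat at crop pixels (155,95), (260,145) and (380,195), the bystanders undisturbed, and the gripper clear of everything.

```bash
python3 -c "
from station import arm
print(arm.job_done())"
```

```text
the job is handed in; nothing more can be done
None
```

I handed in the job at about 26 s: I pressed all three lids from left to right, and the middle one rocked, so I pushed it home by its knob; afterwards all three were firm under the fingertips at z = 0.107 m. The tape, pen, cup and shaker were not touched; the hand-in returned no verdict.

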